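# Draw out the pick-up wand at the pull bracket

## Task

Some buttons have rolled behind the dryer, so get the telescoping pick-up wand ready: lift it from its wooden holder, put its ball tip down through the round eye of the steel keyhole bracket and slide it along so that the ball is caught under the narrow slot. With the button on its handle squeezed in, pull up past the first stop to the second stop, so that both sections are fully out, then slide the ball back to the eye and lift it out. Finish holding the wand upright and fully extended in the air, its tip above the bracket and touching nothing but the gripper, and leave the other things on the counter where they are.

Things in the scene. Friction and masses are not known exactly. Their poses are not given: they have to be found in the camera images.
- wand: Telescoping pick-up wand, loose, 0.16 to 0.33 kg, upright in the holder's hole at the start. Origin: centre of the handle's underside; z up, y towards the side with the button. Handle: black bar 26 mm (x) by 24 mm (y), 115 mm high with its cap; a round 34 mm flange, 6 mm high, at its foot rests on the holder. Below it hang the tube, the thinner rod and the ball tip
- wand_grip (a point): Middle of the wand's handle, level with the button's centre, 80 mm above the handle's underside; axes as the wand. Gripping here along the wand's y axis (one finger on the button, one on the opposite face) presses the button in; gripping along x does not. Width along y: 29 mm with the button out, 24 mm with it in
- wand_tip (a point): Centre of the ball tip, 18 mm diameter, at the lower end of the wand's rod. Closed, it is 45 mm below the handle's underside and 24 mm of thin rod (7 mm diameter) shows between the ball and the tube (13 mm diameter); fully extended it is 125 mm below
- bracket: Steel keyhole bracket, fixed, any yaw. Origin on the counter under the eye's centre; x points from the eye along the slot. Level plate 5 mm thick, top 42 mm above the counter, on a leg at each end over a 3 mm foot plate of 90 by 50 mm. The slot, 12 mm wide, ends at x = 44 mm; the legs' inner faces are at x = -15 and 46 mm. The rod fits the slot, the ball only the eye
- eye (a point): Centre of the bracket's eye, an octagonal opening 26 mm across its flats, at the height of the plate's top (42 mm); axes as the bracket
- slot (a point): Point in the bracket's slot, 28 mm from the eye's centre along the bracket's x, at the height of the plate's top: a good place for the rod when pulling
- wand_button (a joint): The button on the +y side of the handle, 12 mm wide and 18 mm high: 0 = out (standing 5 mm proud), 0.005 = flush with the handle, about 6 N. Springs back when let go. While it is out the tube is locked in the handle
- wand_tube (a joint): How far the tube is out of the handle: 0 = closed, 0.040 m = fully out (hard stop). Slides only while the button is pressed more than about 4 mm, against some 4 N of friction, which also keeps it where it is left
- wand_rod (a joint): How far the rod is out of the tube: 0 = closed, 0.040 m = fully out (hard stop). Slides against some 1.5 N of friction, so on a pull it comes first (the first stop), then the tube (the second stop); friction keeps it where it is left
- holder: Wooden holder block, fixed, 64 by 64 mm, 65 mm high, with an upright round hole of 25 mm diameter through its middle in which the wand's tip hangs. Origin at the centre of its underside
- spray_bottle: Bystander: empty aluminium spray bottle with a white trigger head, 60 mm diameter, 190 mm high; origin at the centre of its underside
- dryer_ball_center (a point): Bystander: green dryer ball, 68 mm diameter; its centre
- buckle: Bystander: steel belt buckle lying flat, 62 by 52 mm, 6 mm thick; origin at the centre of its underside
- button_tray: Bystander: clear tray of buttons, 90 by 130 mm, 22 mm high; origin at the centre of its underside
- polish_tin: Bystander: flat round tin, 80 mm diameter, 26 mm high; origin at the centre of its underside
- shoe_brush: Bystander: wooden shoe brush, 150 by 50 mm, 42 mm high; origin at the centre of its underside

How it is judged:
By the outcome, as a careful person would: the job done as asked, in the order asked, and still so for the second after the job is handed in, while the arm keeps its last pose, push and grip.
It also fails if it takes over 54 s, if anything falls off the work surface, if the arm or the gripper's body presses on something with over 40 N, if the wrist force passes 120 N, or if a joint passes its speed limit or range.

## Robot

A 6-joint arm with a two-finger parallel gripper is mounted at the origin on the work surface. World frame = base frame: x ahead of the robot, y to its left, z up, the work surface at z = 0. Lengths are in mm, angles in rad, forces in N, time in s.
With the tool pointing down it reaches from about 300 to 750 mm from the base axis. Payload 8.5 kg.
Tool frame: the origin (TCP) lies on the centre line of the jaws, within the pads' length; the fingertips stand 11 mm ahead of it and the grasp point (between the pads) lies 8 mm behind it; z points along the fingers, y is the line along which they close (so a half turn about z gives the same grasp; the last joint's range is limited). The gripper opens to 85 mm and grips with 20 to 120 N. Pads are 22 mm wide; open, the fingers measure 114 mm over their backs; the gripper's body (76 mm by 85 mm) begins 54 mm behind the grasp point. The pads swing forward as they close: fully open they stand 13 mm farther back than shut.
Start: joints at [-1.534, 0.381, 1.297, -0, 1.464, -0.215], TCP at [137.026, -532.639, 242.322] pointing down, gripper open.
Joint ranges: [-3.11, 3.11], [-0.89, 2.33], [0.22, 2.48], [-1.42, 4.56], [0.17, 2.85], [-2.88, 2.88]. Speed limits (rad/s): [2.39, 2.39, 3.14, 3.14, 3.14, 3.14].

## Interface

Orientations are given as a rotation vector (axis times angle).
In Python, from plant import env gives the robot as it stands. The module is installed in compiled form; this text tells all that it offers.
- The arm moves only by the shell command python3 -m pendant 'ROWS'. ROWS is JSON, a list that holds one entry, the list of rows, each a list of 7 numbers: the turn, a rotation vector about the world's x, y, z in rad, then the shift along the world's x, y, z in mm, then the closure, from -1 (fully open) to 1 (shut), so that 0 is half open. A call has exactly 10 rows; each row shifts and turns the commanded pose from where the row before left it; what a row does not reach is not made up. A row lasts 1/10 s, in which the tool goes at most 50 mm and 8.59 degrees, less where a joint would pass 70% of its speed; a pose out of reach is approached as far as the arm can. A call is refused whole if a number of a shift passes 50 or a number of a turn 0.15, either way. A call with a gripper value outside its range is refused whole. The fingers move at their own pace and stop on an object; the grip force is fixed at half the most. Time passes only in rows, so rows that do not move let the fingers close, or fill a call up. It gives the time, the measured TCP pose, the force, the opening and the grip force at its end, in the units of the state.
- env.state(): the state, without advancing time (a new reading comes with each control period).
- env.read_camera(name): name is "scene" or "side" or "wrist"; returns a dict with "img" (384x512x3 uint8, red, green, blue), "K" (3x3 intrinsics, pixels), "pose" (4x4, takes a point from camera to world coordinates). Camera axes: x right, y down, z forward; pixel columns grow to the right and rows downward; lengths in mm; the calibration is good to about 2 mm. The wrist camera is an equidistant fisheye: a pixel r from the principal point sees the ray r / f radians off the axis. A picture is of the moment at which its call begins. There is no depth.
- env.finish_job(): hands the job in; it is judged then, once.
Trained networks look in the newest picture that a camera, given by its name, has taken for a name from the list of things; names that differ only in an ending like _2 or _b are one class to them, and where a whole thing is asked for, a point or a joint stands for the part that bears it (a point fixed in the world has none). Each returns a list of dicts, best first, with "confidence" (0 to 1); they miss things now and then, are a little off and sometimes report something else, mostly with a low value. They report only what shows in the picture. A call takes as long as a camera call.
- env.find_in(query, camera): "point" ([x, y, z] in mm, in world coordinates, good to about 4 mm: the middle of the surface that is visible of it).
The state is a dict: "clock": time; "joints": joint angles; "qd": joint speeds; "joint_efforts": joint torques, N m; "ee_pos": TCP position; "ee_rot": TCP orientation; "ft_force": force on the tool from outside, world axes, zero at the start; "moment": the same for the moment, N m; "width": finger opening in mm; "finger_force": force on a finger pad.
Only numpy, scipy, OpenCV 4.12 (cv2) and the standard library are available. Lean on these libraries where they do the work, as an engineer would, in place of code of your own. Each camera call takes 0.05 s, during which the arm holds its last target. There are 200 camera calls.

## Working session

There is one attempt and no reset: what is moved stays moved. The work goes in short steps, Python scripts to look and compute and a shell command to move; the robot and the scene stay as the last step left them, time stands still between calls to the robot, and variables do not carry over. Pictures are saved under pics/ and viewed, at most 10 in all, crops included, and the job is handed in when it is done.

```bash
mkdir -p pics; python3 - <<'E'
from plant import env
import cv2,numpy as np
s=env.state();print({k:np.round(v,3) for k,v in s.items()})
for c in ["scene","side","wrist"]:
    r=env.read_camera(c);cv2.imwrite(f"pics/{c}0.png",r["img"][:,:,::-1]);print(c,np.round(r["K"],1).tolist(),np.round(r["pose"],3).tolist())
    for q in ["wand","wand_grip","wand_button","wand_tip","bracket","eye","slot","holder","spray_bottle","dryer_ball_center","buckle","button_tray","polish_tin","shoe_brush"]:
        print(q,[(np.round(d["point"]).tolist(),round(d["confidence"],2)) for d in env.find_in(q,c)[:2]])
E
```

```text
{'clock': np.float64(0.0), 'joints': array([-1.534,  0.381,  1.298,  0.   ,  1.464, -0.215]), 'qd': array([-0.001, -0.002, -0.001, -0.   ,  0.   , -0.002]), 'joint_efforts': array([ 0.0000e+00, -4.4847e+01, -2.3128e+01, -0.0000e+00,  5.0000e-03,
        0.0000e+00]), 'ee_pos': array([ 137.014, -532.371,  241.706]), 'ee_rot': array([-3.115, -0.394, -0.   ]), 'ft_force': array([ 0.764,  0.11 , -0.246]), 'moment': array([-0.014, -0.021, -0.012]), 'finger_force': np.float64(0.0), 'width': np.float64(84.862)}
scene [[384.8, 0.0, 250.4], [0.0, 384.8, 189.4], [0.0, 0.0, 1.0]] [[-0.421, 0.716, -0.558, 1150.895], [0.907, 0.335, -0.254, 280.308], [0.005, -0.613, -0.79, 865.805], [0.0, 0.0, 0.0, 1.0]]
wand [([504.0, 153.0, 134.0], 0.71)]
wand_grip [([545.0, -101.0, 8.0], 0.59), ([500.0, 151.0, 133.0], 0.56)]
wand_button []
wand_tip [([528.0, 154.0, 53.0], 0.45)]
bracket [([542.0, -100.0, 6.0], 0.85)]
eye [([539.0, -96.0, 10.0], 0.98)]
slot [([537.0, -108.0, 7.0], 0.69)]
holder [([530.0, 153.0, 52.0], 0.59)]
spray_bottle [([776.0, 42.0, 120.0], 0.73), ([540.0, -101.0, 8.0], 0.63)]
dryer_ball_cen
[... 711 characters left out ...]
0], 0.95)]
holder [([486.0, 181.0, 57.0], 0.64)]
spray_bottle [([742.0, 44.0, 109.0], 0.93)]
dryer_ball_center [([554.0, 7.0, 59.0], 0.64)]
buckle [([544.0, -401.0, 9.0], 0.39)]
button_tray [([750.0, -224.0, 8.0], 0.93), ([524.0, 441.0, 40.0], 0.24)]
polish_tin [([727.0, 251.0, 27.0], 0.62)]
shoe_brush [([522.0, 443.0, 37.0], 0.65)]
wrist [[297.3, 0.0, 252.5], [0.0, 297.3, 189.5], [0.0, 0.0, 1.0]] [[0.249, -0.922, -0.296, 212.507], [-0.969, -0.236, -0.077, -513.151], [0.001, 0.306, -0.952, 373.211], [0.0, 0.0, 0.0, 1.0]]
wand []
wand_grip []
wand_button []
wand_tip []
bracket []
eye []
slot []
holder []
spray_bottle []
dryer_ball_center []
buckle []
button_tray []
polish_tin []
shoe_brush []
```

```bash
python3 - <<'E'
import cv2,numpy as np
P={"scene":([[384.8,0,250.4],[0,384.8,189.4],[0,0,1]],[[-0.421,0.716,-0.558,1150.895],[0.907,0.335,-0.254,280.308],[0.005,-0.613,-0.79,865.805],[0,0,0,1]]),
"side":([[466.5,0,252.1],[0,466.5,188.4],[0,0,1]],[[-0.921,-0.269,0.282,217.019],[-0.389,0.614,-0.686,951.672],[0.012,-0.742,-0.671,1009.162],[0,0,0,1]])}
rows=[]
for c,(K,T) in P.items():
    im=cv2.imread(f"pics/{c}0.png");K=np.array(K);Ti=np.linalg.inv(np.array(T));o=[]
    for p in ([495,155,115],[537,-100,30]):
        q=K@(Ti@np.array(p+[1]))[:3];u,v=(q[:2]/q[2]).round().astype(int)
        x0,y0=max(u-33,0),max(v-25,0);x0=min(x0,512-66);print(c,p,x0,y0)
        if p[0]==495: x0,y0=x0,y0-5
        o.append(cv2.resize(im[y0:y0+50,x0:x0+66],(396,300),interpolation=cv2.INTER_CUBIC))
    rows.append(np.hstack(o))
cv2.imwrite("pics/crops.png",np.vstack(rows))
E
```

```text
scene [495, 155, 115] 279 145
scene [537, -100, 30] 185 145
side [495, 155, 115] 236 201
side [537, -100, 30] 252 161
```

View pics/scene0.png

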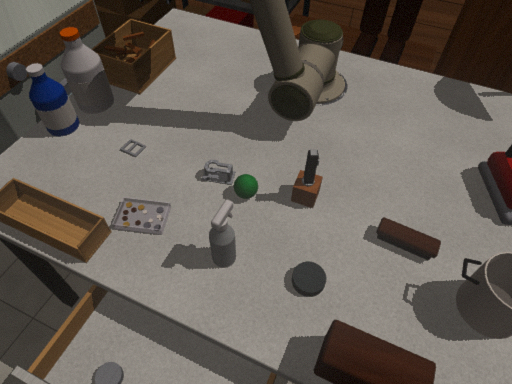

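View pics/crops.png

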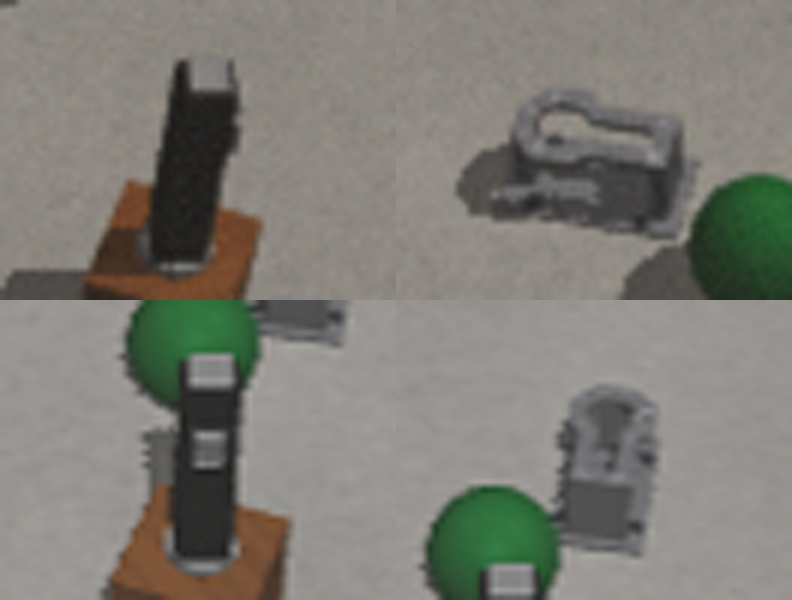

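```bash
cat > h.py <<'E'
import numpy as np,cv2
def ray(cam,u,v,fish=False):
    K,T=np.array(cam["K"]),np.array(cam["pose"]);x=(u-K[0,2])/K[0,0];y=(v-K[1,2])/K[1,1]
    if fish:
        r=np.hypot(x,y);d=np.array([np.sin(r)*x/r,np.sin(r)*y/r,np.cos(r)])
    else: d=np.array([x,y,1.])
    return T[:3,3],T[:3,:3]@d
def hit(cam,u,v,z,fish=False):
    o,d=ray(cam,u,v,fish);return np.round(o+d*(z-o[2])/d[2],1)
S=dict(K=[[384.8,0,250.4],[0,384.8,189.4],[0,0,1]],pose=[[-0.421,0.716,-0.558,1150.895],[0.907,0.335,-0.254,280.308],[0.005,-0.613,-0.79,865.805],[0,0,0,1]])
D=dict(K=[[466.5,0,252.1],[0,466.5,188.4],[0,0,1]],pose=[[-0.921,-0.269,0.282,217.019],[-0.389,0.614,-0.686,951.672],[0.012,-0.742,-0.671,1009.162],[0,0,0,1]])
E
python3 - <<'E'
from h import *
print("wand top",hit(S,314.3,152.5,180),hit(D,271.2,207.3,180))
print("flange",hit(S,279+178/6,140+255/6,68),hit(D,236+203/6,196+247/6,68))
print("eye",hit(S,212.3,164.7,42),hit(D,288,181.8,42))
print("slotend",hit(S,185+264/6,145+135/6,42),hit(D,287.2,189.3,42))
print("bracket ends",hit(S,185+117/6,145+125/6,42),hit(S,185+290/6,145+140/6,42))
E
```

```text
wand top [496.8 153.1 180. ] [493.3 150.3 180. ]
flange [500.4 154.6  68. ] [492.4 150.8  68. ]
eye [ 534.2 -120.3   42. ] [ 532.2 -110.9   42. ]
slotend [523.5 -72.5  42. ] [522.6 -76.8  42. ]
bracket ends [ 547.4 -138.4   42. ] [521. -60.  42.]
```

```bash
python3 -m pendant '[[[0,0,0,33,38,5,-1],[0,0,0,33,38,5,-1],[0,0,0,33,38,5,-1],[0,0,0,33,38,5,-1],[0,0,0,33,38,5,-1],[0,0,0,33,38,5,-1],[0,0,0,33,38,5,-1],[0,0,0,33,38,5,-1],[0,0,0,33,38,5,-1],[0,0,0,0,0,0,-1]]]'
python3 - <<'E'
from plant import env
import cv2,numpy as np,pickle
r=env.read_camera("wrist");pickle.dump(r,open("w1.pkl","wb"))
cv2.imwrite("pics/w1.png",cv2.resize(r["img"][:,:,::-1],(796,597),interpolation=cv2.INTER_CUBIC))
for q in ["eye","slot","wand"]: print(q,[(np.round(d["point"]).tolist(),round(d["confidence"],2)) for d in env.find_in(q,"wrist")[:2]])
print(np.round(r["pose"][:3,3]),env.state()["ee_pos"])
E
```

```text
clock: 3.25
ee_pos: [433.3, -190.4, 287.5]
ee_rot: [3.115, 0.405, 0.003]
ft_force: [0.1, -0.5, -0.9]
width: 85.7
finger_force: 0.0
eye [([532.0, -109.0, 23.0], 0.9)]
slot [([534.0, -112.0, 28.0], 0.79)]
wand [([493.0, 138.0, 102.0], 0.85)]
[ 508. -170.  419.] [ 430.11771954 -195.23264855  286.63412029]
```

View pics/w1.png

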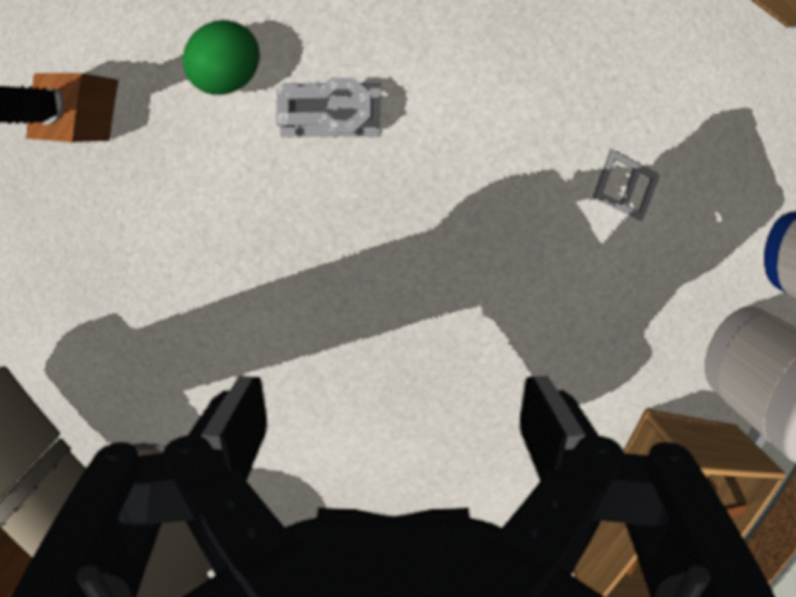

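```bash
python3 -m pendant '[[[0,0,0,7,15,-25,-1],[0,0,0,7,15,-25,-1],[0,0,0,7,15,-25,-1],[0,0,0,7,15,-25,-1],[0,0,0,0,0,0,-1],[0,0,0,0,0,0,-1],[0,0,0,0,0,0,-1],[0,0,0,0,0,0,-1],[0,0,0,0,0,0,-1],[0,0,0,0,0,0,-1]]]'
python3 - <<'E'
from plant import env
import cv2,numpy as np,pickle
r=env.read_camera("wrist");pickle.dump(r,open("w2.pkl","wb"))
i=r["img"][:,:,::-1]
print(np.round(r["pose"],3).tolist(),env.state()["ee_pos"],env.state()["ee_rot"])
from h import *
# project bracket
from scipy.optimize import least_squares
T=np.linalg.inv(r["pose"]);K=r["K"]
def proj(p):
    q=T[:3,:3]@p+T[:3,3];th=np.arctan2(np.hypot(q[0],q[1]),q[2]);a=q[:2]/np.hypot(*q[:2])*th
    return K[0,0]*a+K[:2,2]
c=proj(np.array([528,-95,42.])).round().astype(int);print(c)
x0,y0=max(c[0]-66,0),max(c[1]-50,0);print(x0,y0)
cv2.imwrite("pics/w2.png",cv2.resize(i[y0:y0+100,x0:x0+132],None,fx=6,fy=6,interpolation=cv2.INTER_CUBIC))
cv2.imwrite("pics/w2f.png",i)
E
```

```text
clock: 4.45
ee_pos: [458.6, -134.9, 187.2]
ee_rot: [3.116, 0.394, 0.001]
ft_force: [0.4, -1.3, -0.9]
width: 85.5
finger_force: 0.0
[[0.248, -0.923, -0.296, 534.046], [-0.969, -0.236, -0.077, -115.354], [0.001, 0.305, -0.952, 318.157], [0.0, 0.0, 0.0, 1.0]] [ 458.6342136  -134.74757467  187.09983509] [3.11642020e+00 3.94009412e-01 6.42807741e-04]
[229  98]
163 48
```

View pics/w2.png

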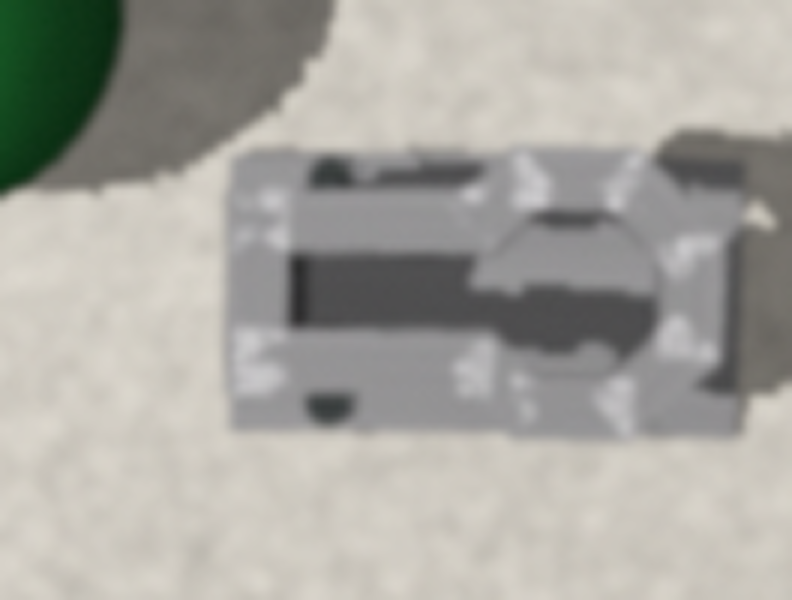

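```bash
python3 - <<'E'
from h import *
import pickle
r=pickle.load(open("w2.pkl","rb"))
f=lambda x,y:hit(r,163+x/6-.4,48+y/6-.4,42,True)
e,s=f(565,294),f(290,291);d=s-e;print(e,s,np.linalg.norm(d),np.degrees(np.arctan2(d[1],d[0])))
u=d/np.linalg.norm(d);print("slot",e+28*u, e+44*u, u)
E
```

```text
[ 535.6 -119.3   42. ] [526.2 -78.2  42. ] 42.161238122237336 102.88257185480695
slot [529.35729908 -92.0047864   42.        ] [525.79004141 -76.40752149  42.        ] [-0.2229536   0.97482906  0.        ]
```

```bash
python3 -m pendant '[[[0,0,0,-5,33,16,-1],[0,0,0,-5,33,16,-1],[0,0,0,-5,33,16,-1],[0,0,0,-5,33,16,-1],[0,0,0,-5,33,0,-1],[0,0,0,-5,33,0,-1],[0,0,0,-5,33,0,-1],[0,0,0,-5,33,0,-1],[0,0,0,0,0,0,-1],[0,0,0,0,0,0,-1]]]'
python3 - <<'E'
from plant import env
from h import *
import pickle
r=env.read_camera("wrist");pickle.dump(r,open("w3.pkl","wb"))
i=r["img"][:,:,::-1]
print(env.state()["ee_pos"],env.state()["ee_rot"])
T=np.linalg.inv(r["pose"]);K=r["K"]
q=T[:3,:3]@np.array([495,152,150.])+T[:3,3];th=np.arctan2(np.hypot(q[0],q[1]),q[2]);c=(K[0,0]*q[:2]/np.hypot(*q[:2])*th+K[:2,2]).round().astype(int)
x0,y0=max(c[0]-66,0),max(c[1]-50,0);print(c,x0,y0)
cv2.imwrite("pics/w3.png",cv2.resize(i[y0:y0+100,x0:x0+132],None,fx=6,fy=6,interpolation=cv2.INTER_CUBIC))
E
```

```text
clock: 5.5
ee_pos: [418.6, 129.7, 250.9]
ee_rot: [3.116, 0.397, 0.0]
ft_force: [0.1, 0.4, -0.0]
width: 85.3
finger_force: 0.0
[418.73803427 129.13209693 250.86642897] [3.11631439e+00 3.94986527e-01 2.08917911e-04]
[249  95] 183 45
```

View pics/w3.png

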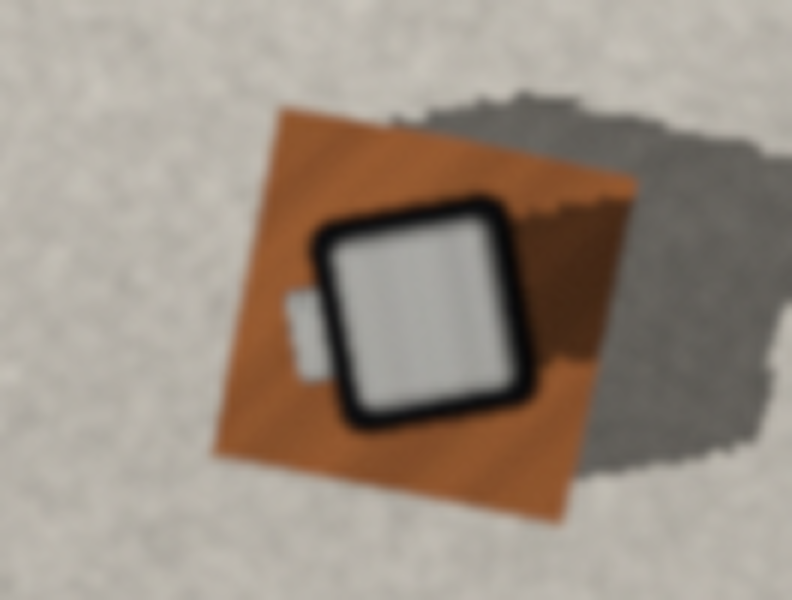

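```bash
python3 - <<'E'
from h import *
import pickle
r=pickle.load(open("w3.pkl","rb"))
f=lambda x,y,z=180:hit(r,183+x/6-.4,45+y/6-.4,z,True)
tl,tr,br,bl=[f(*p) for p in [(309,222),(505,190),(541,405),(350,436)]]
print((tl+tr+br+bl)/4,[np.linalg.norm(a-b) for a,b in((tl,tr),(tr,br),(br,bl),(bl,tl))])
for a,b in((tr,tl),(br,bl),(br,tr),(bl,tl)):
    d=b-a;print(np.degrees(np.arctan2(d[1],d[0])))
h=[f(*p,65) for p in[(280,105),(638,180),(562,523),(213,457)]];print("holder",sum(h)/4,[np.linalg.norm(h[i]-h[i-1]) for i in range(4)])
from scipy.spatial.transform import Rotation as R
print(R.from_rotvec([3.1163,.395,0]).as_matrix().round(3))
E
```

```text
[494.425 148.525 180.   ] [np.float64(21.98226557932554), np.float64(24.662927644543743), np.float64(21.667487163951446), np.float64(24.69655846469298)]
113.8830953355367
113.9624889745782
24.17478195763472
24.904768808095156
holder [494.3   148.475  65.   ] [np.float64(63.90719834259676), np.float64(63.76597838973382), np.float64(62.87161521704365), np.float64(63.12059885647475)]
[[ 0.968  0.249  0.   ]
 [ 0.249 -0.968 -0.   ]
 [-0.     0.    -1.   ]]
```

```bash
python3 -m pendant '[[[0,0,0.043,19,5,0,-1],[0,0,0.043,19,5,0,-1],[0,0,0.043,19,5,0,-1],[0,0,0.042,18.7,4.4,0,-1],[0,0,0,0,0,-10,-1],[0,0,0,0,0,-20,-1],[0,0,0,0,0,-20,-1],[0,0,0,0,0,-20,-1],[0,0,0,0,0,-20,-1],[0,0,0,0,0,-10,-1]]]'
python3 -m pendant '[[[0,0,0,0,0,-10,-1],[0,0,0,0,0,-4,-1],[0,0,0,0,0,0,-1],[0,0,0,0,0,0,1],[0,0,0,0,0,0,1],[0,0,0,0,0,0,1],[0,0,0,0,0,0,1],[0,0,0,0,0,0,1],[0,0,0,0,0,0,1],[0,0,0,0,0,0,1]]]'
```

```text
clock: 6.55
ee_pos: [493.0, 147.8, 148.9]
ee_rot: [-3.072, -0.656, 0.005]
ft_force: [-0.1, 0.2, -0.2]
width: 85.5
finger_force: 0.0
clock: 7.55
ee_pos: [494.5, 148.8, 137.1]
ee_rot: [3.072, 0.659, 0.001]
ft_force: [-0.7, -0.5, 4.8]
width: 23.2
finger_force: 59.0
```

```bash
python3 -m pendant '[[[0,0,0,0,0,5,1],[0,0,0,0,0,10,1],[0,0,0,0,0,15,1],[0,0,0,0,0,20,1],[0,0,0,0,0,20,1],[0,0,0,0,0,10,1],[0,0,0,0,0,0,1],[0,0,0,2,-13,0,1],[0,0,0,3,-20,0,1],[0,0,0,5,-30,0,1]]]'
python3 -m pendant '[[[0,0,0,5,-34,0,1],[0,0,0,5,-34,0,1],[0,0,0,5,-34,0,1],[0,0,0,5,-34,0,1],[0,0,0,5,-30,0,1],[0,0,0,4,-20,0,1],[0,0,0,4,-12,0,1],[0,0,0,3.4,-7.5,0,1],[0,0,0,0,0,0,1],[0,0,0,0,0,0,1]]]'
python3 - <<'E'
from plant import env
from h import *
import pickle
a=[]
print(env.state()["ee_pos"],env.state()["ft_force"])
for c in("scene","side","wrist"):
    r=env.read_camera(c);T=np.linalg.inv(r["pose"]);K=r["K"];i=r["img"][:,:,::-1];pickle.dump(r,open(f"{c}4.pkl","wb"))
    q=T@np.array([534,-112,75,1.]);q=q[:3]
    if c=="wrist": th=np.arctan2(np.hypot(*q[:2]),q[2]);p=K[0,0]*q[:2]/np.hypot(*q[:2])*th+K[:2,2]
    else: p=(K@q)[:2]/q[2]
    u,v=p.round().astype(int);x0,y0=max(u-33,0),max(v-33,0);print(c,x0,y0)
    a.append(cv2.resize(i[y0:y0+66,x0:x0+66],(266,266),interpolation=cv2.INTER_CUBIC) if 0 else cv2.resize(i[y0:y0+66,x0:x0+66],(396,396),interpolation=cv2.INTER_CUBIC))
cv2.imwrite("pics/c4.png",np.hstack(a[:2]))
E
```

```text
clock: 8.55
ee_pos: [503.8, 85.2, 215.7]
ee_rot: [-3.07, -0.661, 0.003]
ft_force: [0.5, -0.1, -1.9]
width: 23.5
finger_force: 59.0
clock: 9.55
ee_pos: [540.6, -118.9, 216.6]
ee_rot: [-3.071, -0.66, 0.001]
ft_force: [0.5, -0.6, -2.0]
width: 23.5
finger_force: 59.0
[ 540.59629927 -118.94613743  216.57211759] [ 0.54074948 -0.61616072 -2.03621616]
scene 181 124
side 255 141
wrist 210 150
```

View pics/c4.png

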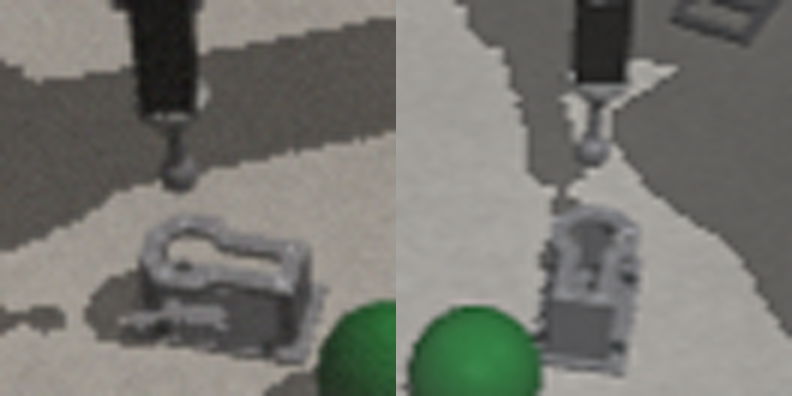

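```bash
python3 - <<'E'
from h import *
import pickle
S=pickle.load(open("scene4.pkl","rb"));D=pickle.load(open("side4.pkl","rb"))
f=lambda c,o,x,y,z:hit(c,o[0]+x/6-.4,o[1]+y/6-.4,z)
print("ball",f(S,(181,124),180,168,100),f(D,(255,141),194,148,100))
print("eye",f(S,(181,124),184,248,42),f(D,(255,141),202,231,42))
o1,d1=ray(S,181+180/6-.4,124+168/6-.4);o2,d2=ray(D,255+194/6-.4,141+148/6-.4)
A=np.stack([d1,-d2],1);t=np.linalg.lstsq(A,o2-o1,rcond=None)[0];print(o1+d1*t[0],o2+d2*t[1])
E
```

```text
ball [ 538.5 -118.5  100. ] [ 542. -120.  100.]
eye [ 537.1 -122.2   42. ] [ 535.4 -124.9   42. ]
[ 540.87901332 -116.96488983  102.96602066] [ 541.00307575 -116.7467099   102.75318828]
```

```bash
python3 -m pendant '[[[0,0,0,-2.4,-0.9,0,1],[0,0,0,-2.4,-0.9,0,1],[0,0,0,0,0,-10,1],[0,0,0,0,0,-15,1],[0,0,0,0,0,-10,1],[0,0,0,0,0,-5,1],[0,0,0,0,0,-5,1],[0,0,0,0,0,-5,1],[0,0,0,0,0,-5,1],[0,0,0,0,0,0,1]]]'
```

```text
clock: 10.7
ee_pos: [535.7, -121.4, 161.2]
ee_rot: [-3.071, -0.659, 0.001]
ft_force: [-0.1, -0.8, -1.9]
width: 23.5
finger_force: 59.2
```

```bash
python3 -m pendant '[[[0,0,0,0,0,-4,1],[0,0,0,0,0,-4,1],[0,0,0,0,0,-4,1],[0,0,0,0,0,-4,1],[0,0,0,0,0,-4,1],[0,0,0,0,0,-4,1],[0,0,0,0,0,0,1],[0,0,0,0,0,0,1],[0,0,0,0,0,0,1],[0,0,0,0,0,0,1]]]'
```

```text
clock: 11.7
ee_pos: [536.0, -121.5, 138.0]
ee_rot: [3.071, 0.659, 0.0]
ft_force: [0.8, 0.3, -2.1]
width: 23.4
finger_force: 59.2
```

```bash
python3 -m pendant '[[[0,0,0,-1,4.2,0,1],[0,0,0,-1,4.2,0,1],[0,0,0,-1,4.2,0,1],[0,0,0,-1,4.2,0,1],[0,0,0,-1,4.2,0,1],[0,0,0,-1,4.2,0,1],[0,0,0,-0.7,3.4,0,1],[0,0,0,0,0,0,1],[0,0,0,0,0,0,1],[0,0,0,0,0,0,1]]]'
python3 - <<'E'
from plant import env
from h import *
a=[]
for c in("scene","side"):
    r=env.read_camera(c);T=np.linalg.inv(r["pose"]);K=r["K"];i=r["img"][:,:,::-1]
    q=(T@np.array([534,-112,50,1.]))[:3];p=(K@q)[:2]/q[2]
    u,v=p.round().astype(int);x0,y0=u-33,v-33;a.append(cv2.resize(i[y0:y0+66,x0:x0+66],(396,396),interpolation=cv2.INTER_CUBIC))
cv2.imwrite("pics/c5.png",np.hstack(a))
E
```

```text
clock: 12.7
ee_pos: [529.3, -93.0, 137.8]
ee_rot: [3.072, 0.659, 0.0]
ft_force: [0.6, 0.2, -1.9]
width: 23.5
finger_force: 59.2
```

View pics/c5.png

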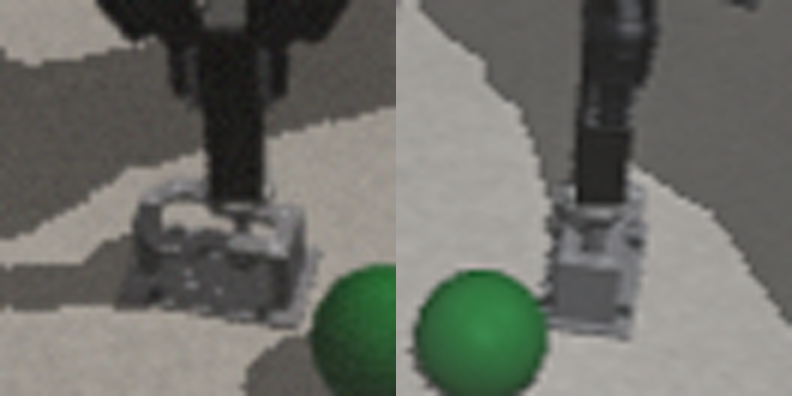

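```bash
python3 -m pendant '[[[0,0,0,0,0,3,1],[0,0,0,0,0,4,1],[0,0,0,0,0,4,1],[0,0,0,0,0,4,1],[0,0,0,0,0,4,1],[0,0,0,0,0,4,1],[0,0,0,0,0,4,1],[0,0,0,0,0,4,1],[0,0,0,0,0,4,1],[0,0,0,0,0,0,1]]]'
python3 -m pendant '[[[0,0,0,0,0,3,1],[0,0,0,0,0,4,1],[0,0,0,0,0,4,1],[0,0,0,0,0,4,1],[0,0,0,0,0,4,1],[0,0,0,0,0,4,1],[0,0,0,0,0,4,1],[0,0,0,0,0,4,1],[0,0,0,0,0,4,1],[0,0,0,0,0,0,1]]]'
```

```text
clock: 13.8
ee_pos: [529.4, -92.9, 173.4]
ee_rot: [3.071, 0.659, 0.001]
ft_force: [0.4, 0.4, -3.3]
width: 23.7
finger_force: 59.0
clock: 14.8
ee_pos: [529.3, -92.8, 208.5]
ee_rot: [3.071, 0.659, 0.001]
ft_force: [-0.7, 0.7, -2.2]
width: 23.4
finger_force: 59.2
```

```bash
python3 -m pendant '[[[0,0,0,0,0,2,1],[0,0,0,0,0,2,1],[0,0,0,0,0,2,1],[0,0,0,0,0,2,1],[0,0,0,0,0,2,1],[0,0,0,0,0,2,1],[0,0,0,0,0,1,1],[0,0,0,0,0,1,1],[0,0,0,0,0,1,1],[0,0,0,0,0,1,1]]]'
```

```text
clock: 15.8
ee_pos: [529.2, -92.8, 223.8]
ee_rot: [-3.072, -0.659, 0.0]
ft_force: [1.0, 0.5, -6.2]
width: 23.4
finger_force: 59.0
```

```bash
python3 -m pendant '[[[0,0,0,0,0,0.5,1],[0,0,0,0,0,0.5,1],[0,0,0,0,0,0.5,1],[0,0,0,0,0,0.3,1],[0,0,0,0,0,0.3,1],[0,0,0,0,0,0.3,1],[0,0,0,0,0,0.3,1],[0,0,0,0,0,0,1],[0,0,0,0,0,0,1],[0,0,0,0,0,0,1]]]'
```

```text
clock: 16.8
ee_pos: [529.2, -92.8, 226.5]
ee_rot: [-3.072, -0.659, 0.0]
ft_force: [0.4, -0.1, -5.1]
width: 23.6
finger_force: 59.0
```

```bash
python3 -m pendant '[[[0,0,0,0,0,0.4,1],[0,0,0,0,0,0.4,1],[0,0,0,0,0,0.4,1],[0,0,0,0,0,0.3,1],[0,0,0,0,0,0.3,1],[0,0,0,0,0,0.2,1],[0,0,0,0,0,0,1],[0,0,0,0,0,0,1],[0,0,0,0,0,0,1],[0,0,0,0,0,0,1]]]'
```

```text
clock: 17.8
ee_pos: [529.2, -92.8, 228.5]
ee_rot: [-3.072, -0.659, 0.0]
ft_force: [0.7, 0.6, -5.3]
width: 23.4
finger_force: 59.0
```

```bash
python3 -m pendant '[[[0,0,0,0,0,0.5,1],[0,0,0,0,0,0.5,1],[0,0,0,0,0,0.5,1],[0,0,0,0,0,0.5,1],[0,0,0,0,0,0.5,1],[0,0,0,0,0,0.5,1],[0,0,0,0,0,0,1],[0,0,0,0,0,0,1],[0,0,0,0,0,0,1],[0,0,0,0,0,0,1]]]'
python3 - <<'E'
from plant import env
from h import *
a=[]
for c in("scene","side"):
    r=env.read_camera(c);T=np.linalg.inv(r["pose"]);K=r["K"];i=r["img"][:,:,::-1]
    q=(T@np.array([530,-100,90,1.]))[:3];p=(K@q)[:2]/q[2]
    u,v=p.round().astype(int);x0,y0=u-33,v-45;a.append(cv2.resize(i[y0:y0+90,x0:x0+66],(396,540),interpolation=cv2.INTER_CUBIC))
cv2.imwrite("pics/c6.png",np.hstack(a))
E
```

```text
clock: 18.8
ee_pos: [528.7, -92.6, 229.9]
ee_rot: [-3.07, -0.659, 0.004]
ft_force: [3.3, -1.5, -26.1]
width: 23.2
finger_force: 60.3
```

View pics/c6.png

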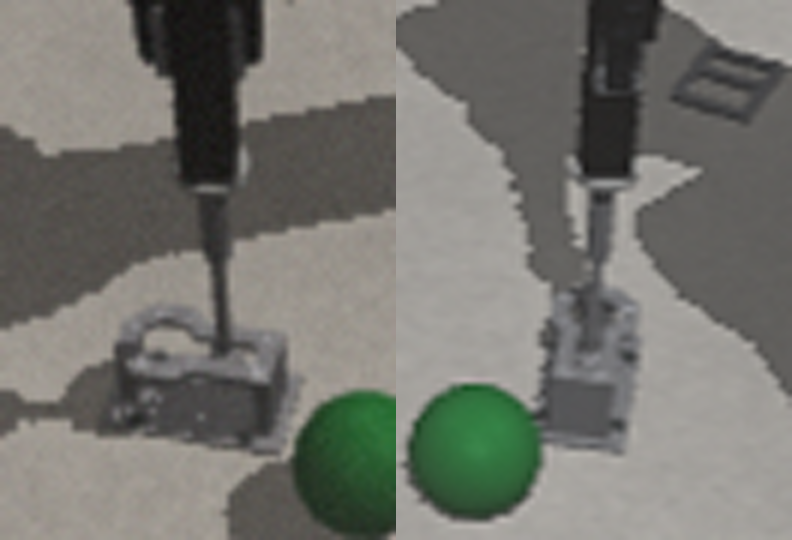

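```bash
python3 -m pendant '[[[0,0,0,0,0,-3,1],[0,0,0,0,0,-3,1],[0,0,0,0,0,-3,1],[0,0,0,1.2,-5,0,1],[0,0,0,1.2,-5,0,1],[0,0,0,1.2,-5,0,1],[0,0,0,1.2,-5,0,1],[0,0,0,1.2,-5,0,1],[0,0,0,0.7,-3.4,0,1],[0,0,0,0,0,0,1]]]'
```

```text
clock: 19.9
ee_pos: [536.0, -121.7, 222.4]
ee_rot: [-3.072, -0.658, 0.0]
ft_force: [0.4, 0.5, -2.0]
width: 23.1
finger_force: 63.4
```

```bash
python3 -m pendant '[[[0,0,0,0,0,2,1],[0,0,0,0,0,3,1],[0,0,0,0,0,3,1],[0,0,0,0,0,3,1],[0,0,0,0,0,3,1],[0,0,0,0,0,0,1],[0,0,0,0,0,0,1],[0,0,0,0,0,0,1],[0,0,0,0,0,0,1],[0,0,0,0,0,0,1]]]'
```

```text
clock: 20.9
ee_pos: [535.9, -121.2, 236.4]
ee_rot: [-3.071, -0.659, 0.0]
ft_force: [0.4, 0.0, -1.2]
width: 23.5
finger_force: 63.4
```

```bash
python3 -m pendant '[[[0,0,0,0,0,5,1],[0,0,0,0,0,8,1],[0,0,0,0,0,8,1],[0,0,0,0,0,10,1],[0,0,0,0,0,10,1],[0,0,0,0,0,10,1],[0,0,0,0,0,6,1],[0,0,0,0,0,3,1],[0,0,0,0,0,0,1],[0,0,0,0,0,0,1]]]'
python3 - <<'E'
from plant import env
from h import *
import pickle
a=[]
for c in("scene","side"):
    r=env.read_camera(c);pickle.dump(r,open(f"{c}7.pkl","wb"));T=np.linalg.inv(r["pose"]);K=r["K"];i=r["img"][:,:,::-1]
    q=(T@np.array([530,-110,110,1.]))[:3];p=(K@q)[:2]/q[2]
    u,v=p.round().astype(int);x0,y0=u-33,v-45;print(x0,y0);a.append(cv2.resize(i[y0:y0+90,x0:x0+66],(396,540),interpolation=cv2.INTER_CUBIC))
cv2.imwrite("pics/c7.png",np.hstack(a))
E
```

```text
clock: 21.9
ee_pos: [535.8, -121.2, 296.1]
ee_rot: [-3.071, -0.659, 0.001]
ft_force: [0.7, 0.0, -2.3]
width: 23.2
finger_force: 63.4
182 103
257 121
```

View pics/c7.png

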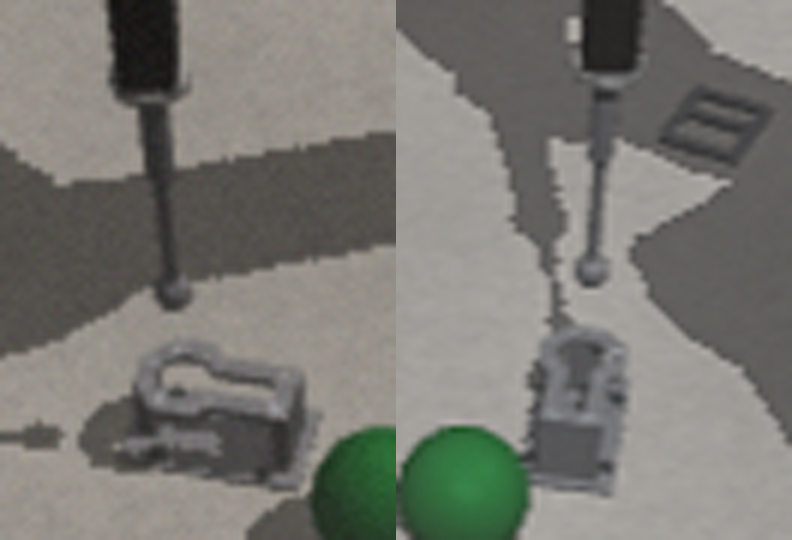

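```bash
python3 - <<'E'
from h import *
import pickle
S=pickle.load(open("scene7.pkl","rb"));D=pickle.load(open("side7.pkl","rb"))
P=[]
for a,b in(((149,96),(212,78)),((173,293),(196,270))):
    o1,d1=ray(S,182+a[0]/6-.4,103+a[1]/6-.4);o2,d2=ray(D,257+b[0]/6-.4,121+b[1]/6-.4)
    t=np.linalg.lstsq(np.stack([d1,-d2],1),o2-o1,rcond=None)[0];P.append((o1+d1*t[0]+o2+d2*t[1])/2)
print(P,np.linalg.norm(P[0]-P[1]))
E
```

```text
[array([ 536.10656422, -122.27478756,  217.30515376]), array([ 535.63570852, -121.41032524,   98.3478157 ])] 118.96141087747131
```

```bash
python3 -c "
from plant import env
print(env.finish_job())"
```

```text
the job is handed in; nothing more can be done
None
```

I handed the job in at about 22 s. The gripper holds the wand upright, with the ball about 55 mm above the bracket's eye. The pull ended at a hard stop (26 N), and the cameras put the ball about 84 mm further out, against 80 mm for both sections fully extended. I never touched the other items.

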